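# Load and close the candle chest

## Robot

A 6-joint arm with a two-finger parallel gripper is mounted at the origin on a cart in front of the work surface, level with it; the furniture and walls round the work are solid. World frame = base frame: x ahead of the robot, y to its left, z up, the work surface at z = 0. Lengths are in mm, angles in rad, forces in N, time in s.
With the tool pointing down it reaches from about 300 to 775 mm from the base axis. Payload 14.6 kg.
Tool frame: the origin (TCP) lies between the finger pads; the fingertips stand ahead of it and the grasp point (between the pads) lies 11 mm behind it (manip.finger_overhang is the z of the fingertips in the tool frame, in mm); z points along the fingers, y is the line along which they close (so a half turn about z gives the same grasp; the last joint's range is limited). The gripper opens to 94 mm and grips with 3 to 60 N. Pads are 16 mm wide; open, the fingers measure 119 mm over their backs; the gripper's body (75 mm by 177 mm) begins 78 mm behind the grasp point.
Start: joints at [1.105, 0.3, 1.521, -0, 1.321, -0.067], TCP at [213.568, 506.831, 213.446] pointing down, gripper open.
Joint ranges: [-3.03, 3.03], [-0.79, 2.21], [0.23, 2.52], [-1.04, 4.18], [0, 3.07], [-2.55, 2.55]. Speed limits (rad/s): [2.22, 2.22, 2.57, 3.14, 3.14, 3.14].

## Interface

Orientations are given as [roll, pitch, yaw] about the fixed x, y, z axes, in that order (R = Rz(yaw) Ry(pitch) Rx(roll)).
In Python, from cell import manip gives the robot as it stands.
- The arm moves only by the tool jog_arm, never from a script. Its argument "series" is a list of rows, each a list of 7 numbers: the shift along the world's x, y, z as a fraction of full scale, then the turn, a rotation vector about the world's x, y, z as a fraction of full scale, then the closure, from 0 (fully open) to 1 (shut). In form: [[dx, dy, dz, wx, wy, wz, fingers], ...]. A call has 1 to 8 rows; each row is the pose to reach, as a shift and turn from the pose commanded when the call began; what a row does not reach only later rows make up. Full scale, the value 1, is 120 mm for a shift and 90 degrees for a turn. A row lasts 1/12 s, in which the tool goes at most 41.7 mm and 7.16 degrees, less where a joint would pass 70% of its speed; a pose out of reach is approached as far as the arm can. A call with a number of a shift or a turn outside -1 to 1 is refused whole. A call with a gripper value outside its range is refused whole. The fingers move at their own pace and stop on an object; "grip_force" is the grip in N (left out, the last holds). Time passes only in rows, so rows that repeat a pose let the fingers close. It gives the time, the measured TCP pose, the force, the opening and the grip force at its end, in the units of the state.
- manip.read_state(): the state, without advancing time (a new reading comes with each control period).
- manip.camera(name): name is "scene" or "top" or "wrist"; returns a dict with "frame" (384x512x3 uint8, red, green, blue), "vfov" (degrees; the focal length in pixels is half the picture's height over the tangent of half this angle, whatever the lens; pixels are square), "cx", "cy" (the principal point, pixels), "k1" (the pictures are not rectified: a ray, as slopes to the right and down, at radius r is drawn at 1 + k1 r^2 times it, then the intrinsics apply), "R" (3x3) and "t" (3): a world point X has camera coordinates R X + t; the wrist camera has in their place "hand_eye" (4x4, takes a point from camera to tool coordinates, whose origin is the TCP and whose axes are the flange's). Camera axes: x right, y down, z forward; pixel columns grow to the right and rows downward; lengths in mm; the calibration is good to about 2 mm. A picture is of the moment at which its call begins: read the wrist's pose just before it. There is no depth.
- manip.sign_off(): hands the job in; it is judged then, once.
The state is a dict: "clock": time; "joints": joint angles; "qd": joint speeds; "effort": joint torques, N m; "eef_pos": TCP position; "eef_rot": TCP orientation; "wrist_force": force on the tool from outside, world axes, zero at the start; "moment": the same for the moment, N m; "finger_gap": finger opening in mm; "finger_force": force on a finger pad.
Only numpy, scipy, OpenCV 4.12 (cv2) and the standard library are available. Lean on these libraries where they do the work, as an engineer would, in place of code of your own. Each camera call takes 0.05 s, during which the arm holds its last target. There are 200 camera calls.

## Task

Put the loose tea light into the open drawer of the wooden chest, standing flat on the drawer's floor, then push the drawer fully home and tip the lid down shut. When drawer and lid are both closed, swing the two steel clamp arms over the lid, each round to its stop. Do not knock over or shift the timer, the pepper mill or the spice jar standing beside the chest.

Things in the scene. Friction and masses are not known exactly. Their poses are not given: they have to be found in the camera images.
- chest: wooden chest, 150 mm deep (x), 200 mm wide (y), 88 mm high without the lid; fixed to the worktop. Origin at the centre of its underside; x points to its back (hinge side), y to its left, z up; turned by at most 0.25 rad. Below a drawer that slides out of its front, above a shallow well (stocked, leave it) under a hinged lid.
- drawer (a joint): how far the drawer stands out of the chest's front, m: 0 = home, at most 0.13; moves along the chest's -x as it opens; friction about 1.5 N, stays where it is left.
- drawer_floor (a point): point on the drawer's inner floor (14 mm above the worktop), middle of the width, 37 mm behind the inner face of the drawer's front; axes as the chest's. Clear floor: 37 mm to the front, 48 mm to the back, 80 mm to either side of it; walls rise 30 mm above the floor (front panel 36 mm). Two stored tea lights are fixed farther back.
- drawer_front (a point): point on the outer face of the drawer's front panel (panel 10 mm thick, 196 mm wide, from 8 to 50 mm above the worktop), middle of the width, 42 mm above the worktop. A wooden pull tab 70 mm wide, from 37 to 47 mm above the worktop, projects 12 mm in front of this point. Moves with the drawer; axes as the chest's.
- lid (a joint): lid angle in rad: 0 = flat shut, grows as the lid opens upward and backward, 1.5 at most. Stiff friction hinge: stays at any angle, about 3 N at its free edge move it.
- lid_hinge (a point): middle of the hinge line at the chest's back upper edge, 88 mm above the worktop; the hinge line runs along the chest's y.
- lid_edge (a point): middle of the free front edge of the lid, on its outer (upper) face; 154 mm from the hinge line. The lid is 200 mm wide and 10 mm thick (shut, its top is 98 mm above the worktop); a 70 mm wide thumb tab projects 11 mm beyond this edge.
- left_clamp (a joint): Left clamp arm's angle in rad. 0 = wide open, pointing diagonally forward and away from the chest's left side (45 deg each way); grows as the arm swings counter-clockwise seen from above, past straight forward (chest -x) at 0.785, to its stop at 2.356 = home, straight across the lid (chest y). Light friction (about 1 N at the grip), stays where it is left.
- left_pivot (a point): top of the left clamp's pivot, 106.5 mm above the worktop, on a post beside the chest's left (+y) wall. The clamp is a flat steel arm, 13 mm wide, that turns level about this pivot, its underside 2.5 mm above the shut lid.
- left_grip (a point): top of the left clamp's upright black finger grip (12 mm diameter, 32 mm tall above the arm), on its axis; 138.5 mm above the worktop, 55 mm from the pivot's axis.
- right_clamp (a joint): Right clamp arm's angle in rad. 0 = wide open, pointing diagonally forward and away from the chest's right side (45 deg each way); grows as the arm swings clockwise seen from above, past straight forward (chest -x) at 0.785, to its stop at 2.356 = home, straight across the lid (chest y). Light friction (about 1 N at the grip), stays where it is left.
- right_pivot (a point): top of the right clamp's pivot, 106.5 mm above the worktop, on a post beside the chest's right (-y) wall. The clamp is a flat steel arm, 13 mm wide, that turns level about this pivot, its underside 2.5 mm above the shut lid.
- right_grip (a point): top of the right clamp's upright black finger grip (12 mm diameter, 32 mm tall above the arm), on its axis; 138.5 mm above the worktop, 55 mm from the pivot's axis.
- candle: the loose tea light: a round metal cup 38 mm across and 15 mm tall with dark greenish wax, 30 g, standing on the worktop left or right of the chest; origin at the centre of its underside, z up.
- timer: wind-up kitchen timer, 65 mm across, 49 mm tall, on the other side of the chest; bystander; origin at the centre of its underside, z up.
- mill: glass pepper mill, 46 mm across, 128 mm tall, to the left of the chest, towards the back; bystander; origin at the centre of its underside, z up.
- spice_jar: glass spice jar with a screw cap, 37 mm across, 90 mm tall, to the right of the chest, towards the back; bystander; origin at the centre of its underside, z up.
Things that resemble listed ones, but are neither listed nor needed, are in the scene too. Of the things that look like the candle, take the one that is farthest from the robot's base at the start.

How it is judged (in metres and radians):
On the way, in this order (a step that is already met when the one before it is completed fails the run):
1. the tea light stands flat on the floor of the open drawer, let go (x of candle in the frame of drawer_floor between -0.035 and 0.085 m and y of candle in the frame of drawer_floor between -0.075 and 0.075 m and z of candle in the frame of drawer_floor between -0.006 and 0.01 m and angle between candle's own z axis and vertical below 0.2 rad and contact force between the fingers and candle below 0.1 N and value of joint drawer above 0.05 m), for 0.2 s.
2. the drawer is home and the lid is shut, the tea light in the drawer (x of candle in the frame of drawer_floor between -0.035 and 0.085 m and y of candle in the frame of drawer_floor between -0.075 and 0.075 m and z of candle in the frame of drawer_floor between -0.006 and 0.01 m and angle between candle's own z axis and vertical below 0.2 rad and value of joint drawer below 0.005 m and value of joint lid below 0.04 rad), for 0.2 s.
3. both clamps lie across the lid at their stops (value of joint each of left_clamp, right_clamp above 2.2 rad), for 0.2 s.
At the end, for the whole second after the job is handed in: The tea light stands flat (within 0.2 rad) at rest on the drawer's floor, the drawer is home within 5 mm, the lid is shut within 0.04 rad (6 mm at its edge), and both clamp arms lie across it at 2.2 rad or more, within 0.16 rad of their stops (all of step 2 and all of step 3 and linear speed of candle below 0.02 m/s); the robot touches nothing.
It fails at once if the timer is shifted by more than 30 mm or tipped (distance of timer from where it was at the start of the episode above 0.03 m or angle between timer's own z axis and vertical above 0.35 rad).
It fails at once if the pepper mill is shifted by more than 30 mm or tipped (distance of mill from where it was at the start of the episode above 0.03 m or angle between mill's own z axis and vertical above 0.35 rad).
It fails at once if the spice jar is shifted by more than 30 mm or tipped (distance of spice_jar from where it was at the start of the episode above 0.03 m or angle between spice_jar's own z axis and vertical above 0.35 rad).
It fails at once if the left clamp is swung over the lid's place while the lid or the drawer is still open (value of joint left_clamp above 1.6 rad and (value of joint lid above 0.12 rad or value of joint drawer above 0.02 m)).
It fails at once if the right clamp is swung over the lid's place while the lid or the drawer is still open (value of joint right_clamp above 1.6 rad and (value of joint lid above 0.12 rad or value of joint drawer above 0.02 m)).
It also fails if it takes over 72 s, if anything falls off the work surface, if the arm or the gripper's body presses on something with over 40 N, if the wrist force passes 120 N, or if a joint passes its speed limit or range.

## Working session

There is one attempt and no reset: what is moved stays moved. The work goes in short steps, Python scripts to look and compute and a tool call to move; the robot and the scene stay as the last step left them, time stands still between calls to the robot, and variables do not carry over. Pictures are saved under pics/ and viewed, at most 10 in all, crops included, and the job is handed in when it is done.

Besides the shell and the picture viewer there is one more tool, called after "Emit:" as name([rows], argument=value, ...), one row to a line, values as JSON. jog_arm: Moves the arm, as the interface text tells. Its arguments: {"type":"object","properties":{"series":{"type":"array"},"grip_force":{"type":"number"}},"required":["series"]}

```bash
mkdir -p pics && cat > h.py <<'E'
import numpy as np, cv2
from cell import manip
from scipy.spatial.transform import Rotation as Ro
def K(c):
    h=c["frame"].shape[0]; f=h/2/np.tan(np.radians(c["vfov"])/2); return f
def ext(c,st=None):
    # returns Rwc (cam->world), origin
    if "R" in c and c.get("hand_eye") is None:
        R=np.array(c["R"]);t=np.array(c["t"]);return R.T,-R.T@t
    H=np.array(c["hand_eye"]); Rt=Ro.from_euler('xyz',st["eef_rot"]).as_matrix()
    return Rt@H[:3,:3],Rt@H[:3,3]+np.array(st["eef_pos"])
def ray(c,uv,E):
    f=K(c); d=np.array([(uv[0]-c["cx"])/f,(uv[1]-c["cy"])/f]); s=d.copy()
    for _ in range(30): s=d/(1+c["k1"]*(s@s))
    v=E[0]@np.array([s[0],s[1],1.]); return E[1],v/np.linalg.norm(v)
def plane(c,uv,z,E):
    o,v=ray(c,uv,E); return o+v*(z-o[2])/v[2]
def proj(c,X,E):
    p=E[0].T@(np.array(X,float)-E[1]); s=p[:2]/p[2]; s=s*(1+c["k1"]*(s@s)); return s*K(c)+[c["cx"],c["cy"]]
def tri(r1,r2):
    A=np.stack([r1[1],-r2[1]],1); k=np.linalg.lstsq(A,r2[0]-r1[0],rcond=None)[0]
    a=r1[0]+k[0]*r1[1]; b=r2[0]+k[1]*r2[1]; return (a+b)/2,np.linalg.norm(a-b)
def snap(n,fn=None):
    st=manip.read_state(); c=manip.camera(n)
    if fn: cv2.imwrite(f"pics/{fn}.png",cv2.cvtColor(c["frame"],cv2.COLOR_RGB2BGR))
    return c,ext(c,st)
E
python3 - <<'E'
from h import *
import pickle
np.set_printoptions(precision=3,suppress=True)
ims=[]
for n in("scene","top"):
    c,E=snap(n,n); pickle.dump((c,E),open(n+".pkl","wb")); print(n,c["vfov"],c["cx"],c["cy"],c["k1"],E[1],E[0][:,2])
print(manip.read_state(),manip.finger_overhang)
E
```

```text
scene 49.326314818988976 255.60124216134636 197.64638198193757 0.013436390879062138 [ -42.838 -796.988  623.114] [ 0.537  0.714 -0.449]
top 54.93675865615209 256.24181656533375 193.22546692267844 0.041927843441698906 [ 391.509    6.626 1060.189] [ 0.182 -0.018 -0.983]
{'clock': 0.1, 'joints': array([ 1.105,  0.3  ,  1.522, -0.   ,  1.321, -0.067]), 'qd': array([ 0.002, -0.003, -0.001, -0.001,  0.   , -0.003]), 'effort': array([  0.001, -53.265, -35.328,   0.071,   0.024,  -0.   ]), 'eef_pos': array([213.467, 506.642, 212.962]), 'eef_rot': array([-3.141, -0.   ,  2.743]), 'wrist_force': array([ 0.695, -0.232, -0.994]), 'moment': array([ 0.018,  0.008, -0.005]), 'finger_force': 0.0, 'finger_gap': 93.82740681634908} 8.0
```

View pics/scene.png

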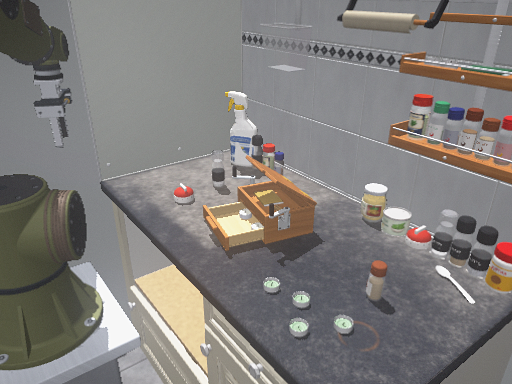

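View pics/top.png

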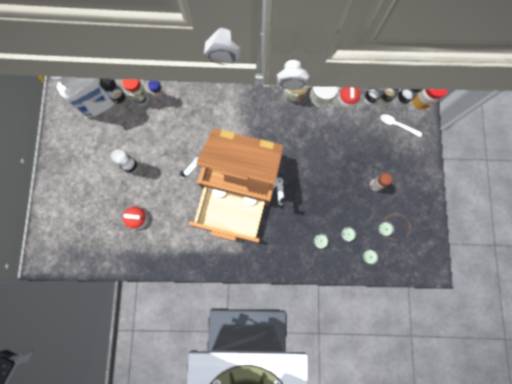

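The scene view shows the chest at about (260,210) with its drawer and lid open, and four tea lights on its right. In the top view these are at (321,241), (348,234), (386,229) and (371,257). The timer is at (133,217), the mill at (123,160) and the jar at (381,182).

```bash
python3 - <<'E'
from h import *
import pickle
np.set_printoptions(precision=1,suppress=True)
D={n:pickle.load(open(n+".pkl","rb")) for n in("scene","top")}
P={}
for n,roi in(("top",(300,215,410,275)),("scene",(250,265,370,345))):
    c,E=D[n]; x0,y0,x1,y1=roi; im=c["frame"][y0:y1,x0:x1].astype(int)
    g=((im[...,1]-im[...,0]>10)&(im[...,1]>110)).astype(np.uint8)
    k,l,s,ce=cv2.connectedComponentsWithStats(g)
    P[n]=[ce[i]+[x0,y0] for i in range(1,k) if s[i,4]>15]
    for p in P[n]: print(n,p,plane(c,p,13,E))
for p in P["top"]:
    for q in P["scene"]:
        X,e=tri(ray(D["top"][0],p,D["top"][1]),ray(D["scene"][0],q,D["scene"][1]))
        if e<8 and abs(X[2])<40: print(X,e,np.hypot(*X[:2]))
for n,(x0,y0,x1,y1),k in(("top",(170,115,310,250),5),("scene",(190,140,330,255),5.2)):
    im=cv2.cvtColor(D[n][0]["frame"],cv2.COLOR_RGB2BGR)[y0:y1,x0:x1]
    o=cv2.resize(im,None,fx=4.3 if n=="top" else 5,fy=4.3 if n=="top" else 5,interpolation=cv2.INTER_CUBIC); cv2.imwrite(f"pics/{n}_c.png",o); print(o.shape)
for nm,p in(("timer",(133,217)),("mill",(119,157)),("jar",(376,186))): print(nm,plane(D["top"][0],p,25,D["top"][1]))
E
```

```text
top [385.7 228.6] [ 493.3 -382.9   13. ]
top [348.5 234. ] [ 475.2 -277.1   13. ]
top [320.9 241.1] [ 453.1 -198.4   13. ]
top [370.2 256.5] [ 413.9 -336.1   13. ]
scene [271.3 283.7] [ 451.4 -201.3   13. ]
scene [301.2 298.2] [ 472.8 -279.7   13. ]
scene [342.8 322.9] [ 490.  -386.1   13. ]
scene [298.1 326.1] [ 410.6 -338.9   13. ]
[ 493.3 -384.     9.6] 0.7293078936516255 625.108274410931
[ 475.2 -277.6   10.5] 0.5053270660865771 550.3471757094874
[ 453.3 -198.9   10.6] 0.10072187267686802 495.0542745229331
[ 413.5 -336.7    9.8] 1.2045711671926416 533.2709718076821
(580, 602, 3)
(575, 700, 3)
timer [507.1 328.8  25. ]
mill [678.4 382.3  25. ]
jar [ 613.7 -356.    25. ]
```

View pics/top_c.png

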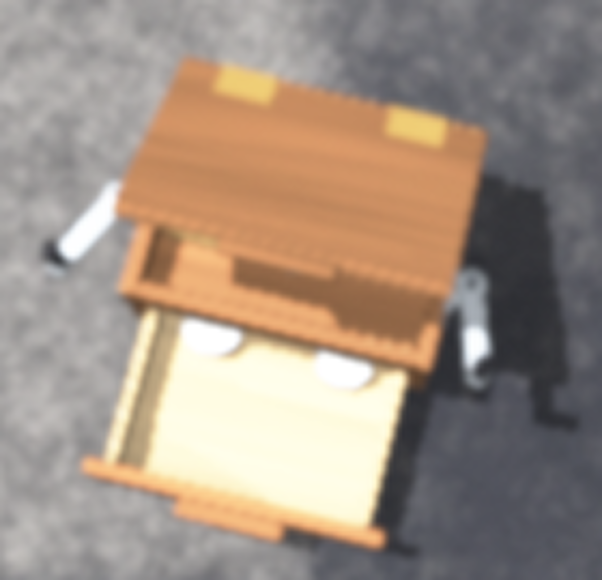

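View pics/scene_c.png

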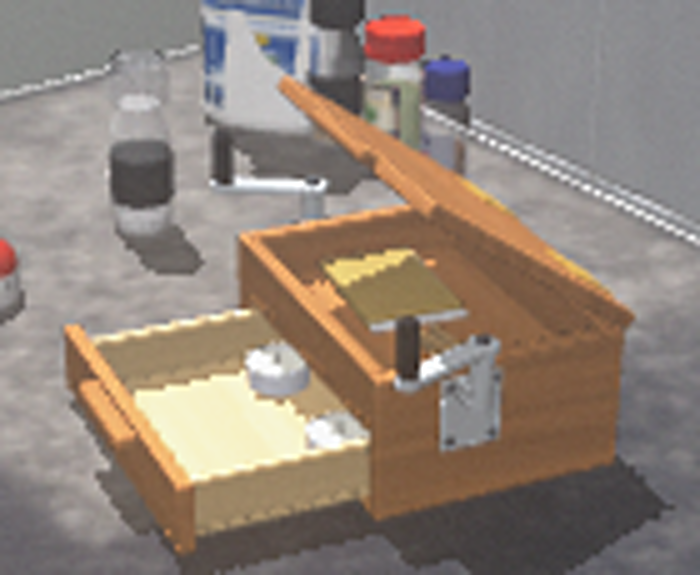

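The crops show the chest's front top corners at top-crop (122,292) and (425,378), and the drawer panel from (85,465) to (385,540). The grips are dark, at top-crop (55,255) and (487,368). The lid's free edge runs from (118,212) to (448,292).

```bash
python3 - <<'E'
from h import *
import pickle
np.set_printoptions(precision=1,suppress=True)
(c,E)=pickle.load(open("top.pkl","rb"));(d,F)=pickle.load(open("scene.pkl","rb"))
def T(p): return (np.array(p)+.5)/4.3-.5+[170,115]
def S(p): return (np.array(p)+.5)/5-.5+[190,140]
pts=dict(FL=((122,290),(240,236),88),FR=((424,378),(378,381),88),PL=((84,464),(66,328),50),PR=((385,543),(190,490),50),
 lidL=((118,212),(283,80),None),lidR=((448,292),None,None),hingR=((484,130),(632,318),93),hingL=((185,60),None,93),gripL=((52,250),(221,128),138.5),gripR=((486,363),(408,319),138.5),
 pivR=((474,278),(486,342),106.5),pivL=((118,192),(318,183),106.5),st1=((212,340),(275,365),29),st2=((344,370),(338,430),29))
for k,(a,b,z) in pts.items():
    print(k, plane(c,T(a),z,E) if z else '', plane(d,S(b),z,F) if (b and z) else '', tri(ray(c,T(a),E),ray(d,S(b),F)) if b else '')
E
```

```text
FL [598.1 145.3  88. ] [596.9 144.9  88. ] (array([597.8, 145.5,  87.5]), np.float64(0.8025602890129551))
FR [547.4 -44.   88. ] [553.9 -45.1  88. ] (array([549.8, -45.6,  89. ]), np.float64(5.935108478945049))
PL [492.8 168.9  50. ] [487.4 167.2  50. ] (array([491.3, 170.2,  47.7]), np.float64(3.9320636253494134))
PR [447.4 -23.1  50. ] [448.  -25.2  50. ] (array([448.2, -23.5,  49. ]), np.float64(1.566220945696918))
lidL   (array([622.7, 135.9, 184.8]), np.float64(0.2516722084924772))
lidR   
hingR [707.1 -79.2  93. ] [705.1 -78.7  93. ] (array([706.4, -78.7,  92.9]), np.float64(1.8617389792978212))
hingL [747.8 112.1  93. ]  
gripL [610.4 180.5 138.5] [615.  190.3 138.5] (array([608.7, 179.9, 143.6]), np.float64(1.1604140362899935))
gripR [549.2 -77.8 138.5] [549.1 -74.6 138.5] (array([548.2, -77.1, 140.1]), np.float64(1.9012269102829316))
pivR [607.6 -72.8 106.5] [604.9 -71.5 106.5] (array([606.3, -72. , 106.6]), np.float64(2.9475637584282044))
pivL [655.9 148.2 106.5] [656.7 147.  106.5] (array([656.6, 148. , 106.1]), np.float64(1.243102212735704))
st1 [578.6  93.   29. ] [582.5  89.   29. ] (array([581.1,  91.8,  27.8]), np.float64(5.399777825002663))
st2 [560.9   5.7  29. ] [567.1   6.7  29. ] (array([562.5,   4.4,  31.3]), np.float64(4.692673766628174))
```

Emit:
jog_arm([
  [0.29,-0.93,0,0,0,0.11,0],
  [0.29,-0.93,0,0,0,0.11,0],
  [0.29,-0.93,0,0,0,0.11,0],
  [0.29,-0.93,0,0,0,0.11,0],
])

```text
clock: 0.43
eef_pos: [249.3, 391.5, 213.4]
eef_rot: [-3.141, 0.0, 2.914]
wrist_force: [0.6, 0.9, 0.1]
finger_gap: 94.0
finger_force: 0.0
```

Emit:
jog_arm([
  [0.29,-0.93,0,0,0,0,0],
  [0.29,-0.93,0,0,0,0,0],
  [0.29,-0.93,0,0,0,0,0],
  [0.29,-0.93,0,0,0,0,0],
])

```text
clock: 0.77
eef_pos: [284.1, 280.2, 213.4]
eef_rot: [-3.141, 0.0, 2.913]
wrist_force: [-0.6, -0.2, 1.2]
finger_gap: 93.9
finger_force: 0.0
```

Emit:
jog_arm([
  [0.29,-0.93,0,0,0,0,0],
  [0.29,-0.93,0,0,0,0,0],
  [0.29,-0.93,0,0,0,0,0],
  [0.29,-0.93,0,0,0,0,0],
])

```text
clock: 1.1
eef_pos: [319.1, 168.7, 213.5]
eef_rot: [-3.141, 0.001, 2.911]
wrist_force: [0.1, 0.6, -0.7]
finger_gap: 93.9
finger_force: 0.0
```

Emit:
jog_arm([
  [0.29,-0.93,0,0,0,0,0],
  [0.29,-0.93,0,0,0,0,0],
  [0.29,-0.93,0,0,0,0,0],
  [0.29,-0.93,0,0,0,0,0],
  [0.29,-0.93,0,0,0,0,0],
])

```text
clock: 1.52
eef_pos: [353.2, 60.0, 213.4]
eef_rot: [3.141, -0.0, 2.912]
wrist_force: [0.1, 0.5, 0.2]
finger_gap: 94.0
finger_force: 0.0
```

```bash
python3 - <<'E'
from h import *
import pickle
c,E=snap("wrist","w1"); pickle.dump((c,E),open("w1.pkl","wb")); print(c["hand_eye"],E)
E
```

```text
[[ 1.47166370e-03 -9.72099694e-01 -2.34563466e-01  6.96445466e+01]
 [ 9.99998819e-01  1.32658827e-03  7.76275642e-04 -1.09728321e+00]
 [-4.43448170e-04 -2.34564332e-01  9.72100498e-01 -1.71042406e+02]
 [ 0.00000000e+00  0.00000000e+00  0.00000000e+00  1.00000000e+00]] (array([[ 2.25965260e-01,  9.47022619e-01,  2.28227648e-01],
       [ 9.74135199e-01, -2.19810841e-01, -5.23813653e-02],
       [ 5.60573479e-04,  2.34160954e-01, -9.72197682e-01]]), array([285.18833767,  74.70755525, 384.43117558]))
```

Emit:
jog_arm([
  [0.29,-0.93,0,0,0,0,0],
  [0.29,-0.93,0,0,0,0,0],
  [0.29,-0.93,0,0,0,0,0],
  [0.29,-0.93,0,0,0,0,0],
])

```text
clock: 1.9
eef_pos: [388.8, -53.3, 213.3]
eef_rot: [-3.141, 0.0, 2.914]
wrist_force: [0.4, 0.7, -1.2]
finger_gap: 94.0
finger_force: 0.0
```

Emit:
jog_arm([
  [0.29,-0.93,0,0,0,0,0],
  [0.29,-0.93,0,0,0,0,0],
  [0.29,-0.93,0,0,0,0,0],
  [0.29,-0.93,0,0,0,0,0],
])

```text
clock: 2.23
eef_pos: [424.0, -164.8, 213.0]
eef_rot: [-3.141, -0.0, 2.915]
wrist_force: [0.2, 0.8, -0.7]
finger_gap: 94.1
finger_force: 0.0
```

Emit:
jog_arm([
  [0.29,-0.93,0,0,0,0,0],
  [0.29,-0.93,0,0,0,0,0],
  [0.29,-0.93,0,0,0,0,0],
  [0.29,-0.93,0,0,0,0,0],
])

```text
clock: 2.57
eef_pos: [458.9, -276.2, 212.5]
eef_rot: [3.142, -0.001, 2.915]
wrist_force: [-0.7, 0.4, -0.3]
finger_gap: 94.1
finger_force: 0.0
```

Emit:
jog_arm([
  [0.29,-0.83,-0.5,0,0,0,0.25],
  [0.29,-0.83,-0.5,0,0,0,0.25],
  [0.29,-0.83,-0.5,0,0,0,0.25],
  [0.29,-0.83,-0.5,0,0,0,0.25],
  [0.29,-0.83,-0.5,0,0,0,0.25],
])

```text
clock: 2.98
eef_pos: [492.8, -372.0, 151.3]
eef_rot: [3.14, -0.003, 2.916]
wrist_force: [-0.4, 0.1, 0.1]
finger_gap: 70.7
finger_force: 0.0
```

```bash
python3 - <<'E'
from h import *
import pickle
np.set_printoptions(precision=1,suppress=True)
c,E=snap("wrist","w2"); pickle.dump((c,E),open("w2.pkl","wb"))
print(manip.read_state()["eef_pos"],manip.read_state()["joints"],E)
im=c["frame"].astype(int); g=((im[...,1]-im[...,0]>10)&(im[...,1]>90)).astype(np.uint8)
k,l,s,ce=cv2.connectedComponentsWithStats(g)
for i in range(1,k):
    if s[i,4]>100: print(s[i],ce[i],plane(c,ce[i],10,E),plane(c,ce[i],13,E))
E
```

```text
[ 493.  -371.7  153. ] [-0.7  0.5  1.4  0.   1.3 -2.1] (array([[ 0.2,  0.9,  0.2],
       [ 1. , -0.2, -0. ],
       [ 0. ,  0.2, -1. ]]), array([ 425.2, -358. ,  322.5]))
[284   0  63  16 247] [309.5   7.3] [ 331.  -279.1   10. ] [ 331.9 -279.8   13. ]
[246  80  50  52 467] [276.8 102.9] [ 411.4 -328.4   10. ] [ 411.6 -328.7   13. ]
[386  93  33  36 157] [406.3 108.7] [ 448.1 -195.8   10. ] [ 447.8 -197.3   13. ]
[239 106  35  43 519] [254.6 130. ] [ 433.6 -357.5   10. ] [ 433.5 -357.5   13. ]
[315 131  34  37 203] [333.4 150.4] [ 474.3 -277.8   10. ] [ 473.9 -278.6   13. ]
[225 150  41  52 347] [248.5 176.5] [ 482.  -375.5   10. ] [ 481.4 -375.4   13. ]
[264 280 123  12 865] [323. 284.] [ 633.9 -316.3   10. ] [ 631.9 -316.7   13. ]
[411 289  72  28 478] [441.2 297.3] [ 684.  -176.6   10. ] [ 681.5 -178.3   13. ]
```

View pics/w1.png

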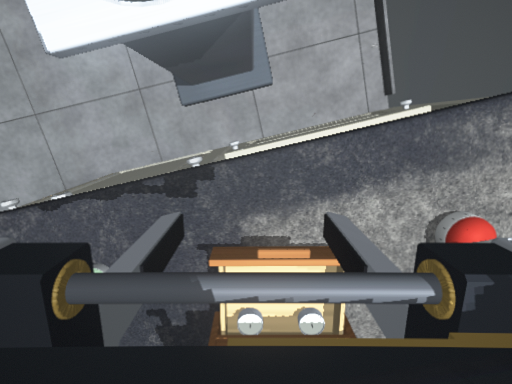

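The w1 picture shows the open drawer between the fingers, with the panel's outer top edge at about (209,249)–(344,249) and the stored lights at (249,322) and (312,322).

View pics/w2.png

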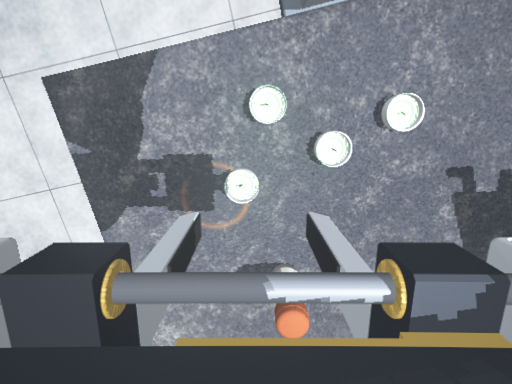

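```bash
python3 - <<'E'
from h import *
import pickle
np.set_printoptions(precision=1,suppress=True)
c,E=pickle.load(open("w1.pkl","rb"))
for p,z in(((208.5,249),50),((344,249),50),((250,321),29),((312,322),29),((255,249.5),47),((310,249.5),47)): print(p,plane(c,p,z,E))
E
```

```text
(208.5, 249) [427.3 -16.9  50. ]
(344, 249) [466.5 152.3  50. ]
(250, 321) [559.2   6.6  29. ]
(312, 322) [581.1  94.1  29. ]
(255, 249.5) [442.9  40.7  47. ]
(310, 249.5) [458.9 110.1  47. ]
```

The w2 picture shows the target tea light's rim at (242,186), radius about 17 px. The decoys are at (267,104), (333,149) and (403,112), and the fingers are clear of them.

```bash
python3 - <<'E'
from h import *
import pickle
np.set_printoptions(precision=1,suppress=True)
c,E=pickle.load(open("w2.pkl","rb")); t=pickle.load(open("top.pkl","rb"))
g=cv2.cvtColor(c["frame"],cv2.COLOR_RGB2GRAY)
ci=cv2.HoughCircles(g[160:215,215:275],cv2.HOUGH_GRADIENT,1,20,param1=80,param2=8,minRadius=13,maxRadius=21)[0]
for x in ci[:2]:
    p=x[:2]+[215,160]; print(p,x[2],plane(c,p,15,E)); print(tri(ray(c,p,E),ray(t[0],(385.7,228.6),t[1])))
c,E=pickle.load(open("w1.pkl","rb"))
for p,z in(((208.5,247.5),8),((344,247.5),8),((211,263),50),((284,249),42),((284,263),50)): print(p,plane(c,p,z,E))
E
```

```text
[242.5 184.5] 15.8 [ 488.4 -383.8   15. ]
(array([ 492.4, -385.4,    4.4]), np.float64(3.774977465372438))
[270.5 194.5] 16.0 [ 506.6 -355.8   15. ]
(array([ 486.9, -356. ,   86.7]), np.float64(1.5850040625194353))
(208.5, 247.5) [442.9 -27.8   8. ]
(344, 247.5) [486.9 162.4   8. ]
(211, 263) [447.  -18.9  50. ]
(284, 249) [453.1  77.5  42. ]
(284, 263) [468.5  73.5  50. ]
```

Emit:
jog_arm([
  [-0.01,-0.09,-0.3,0,0,0,0.25],
  [-0.01,-0.09,-0.6,0,0,0,0.25],
  [-0.01,-0.09,-0.9,0,0,0,0.25],
  [-0.01,-0.09,-1,0,0,0,0.25],
  [-0.01,-0.09,-1,0,0,0,0.25],
])

```text
clock: 3.45
eef_pos: [490.6, -382.4, 32.2]
eef_rot: [3.14, -0.003, 2.917]
wrist_force: [-0.3, 1.1, 0.4]
finger_gap: 70.4
finger_force: 0.0
```

Emit:
jog_arm([
  [0,0,-0.1,0,0,0,0.25],
  [0,0,-0.19,0,0,0,0.25],
  [0,0,-0.19,0,0,0,0.25],
  [0,0,-0.19,0,0,0,0.25],
])

```text
clock: 3.78
eef_pos: [491.0, -384.8, 11.2]
eef_rot: [-3.141, 0.0, 2.916]
wrist_force: [0.6, -0.3, 0.2]
finger_gap: 70.4
finger_force: 0.0
```

Emit:
jog_arm([
  [0,0,0,0,0,0,0.8],
  [0,0,0,0,0,0,0.8],
  [0,0,0,0,0,0,0.8],
  [0,0,0,0,0,0,0.8],
  [0,0,0,0,0,0,0.8],
  [0,0,0,0,0,0,0.8],
  [0,0,0,0,0,0,0.8],
  [0,0,0,0,0,0,0.8],
], grip_force=12)

```text
clock: 4.45
eef_pos: [490.8, -384.9, 10.8]
eef_rot: [-3.141, 0.0, 2.916]
wrist_force: [-1.2, -0.7, 1.3]
finger_gap: 36.8
finger_force: 12.0
```

Emit:
jog_arm([
  [0,0,0.2,0,0,0,0.8],
  [0,0,0.5,0,0,0,0.8],
  [0,0,0.8,0,0,0,0.8],
  [0,0,1,0,0,0,0.8],
])

```text
clock: 4.78
eef_pos: [491.2, -385.1, 134.0]
eef_rot: [-3.14, 0.002, 2.916]
wrist_force: [0.1, -0.1, -0.7]
finger_gap: 37.1
finger_force: 12.0
```

Emit:
jog_arm([
  [0.05,0.3,0,0,0,0,0.8],
  [0.05,0.6,0,0,0,0,0.8],
  [0.05,0.93,0,0,0,0,0.8],
  [0.05,0.93,0,0,0,0,0.8],
])

```text
clock: 5.12
eef_pos: [496.7, -268.0, 130.6]
eef_rot: [3.14, -0.001, 2.919]
wrist_force: [-0.0, -0.2, -0.2]
finger_gap: 36.9
finger_force: 12.0
```

Emit:
jog_arm([
  [0.04,0.3,0,0,0,0,0.8],
  [0.04,0.6,0,0,0,0,0.8],
  [0.04,0.93,0,0,0,0,0.8],
  [0.04,0.93,0,0,0,0,0.8],
])

```text
clock: 5.45
eef_pos: [501.4, -156.7, 130.6]
eef_rot: [3.141, -0.001, 2.919]
wrist_force: [0.3, -0.1, -0.4]
finger_gap: 36.7
finger_force: 12.0
```

Emit:
jog_arm([
  [0.05,0.3,0,0,0,0,0.8],
  [0.05,0.6,0,0,0,0,0.8],
  [0.05,0.93,0,0,0,0,0.8],
  [0.05,0.93,0,0,0,0,0.8],
])

```text
clock: 5.78
eef_pos: [507.4, -45.3, 130.6]
eef_rot: [3.141, -0.0, 2.919]
wrist_force: [0.4, -0.1, -0.7]
finger_gap: 36.9
finger_force: 12.0
```

Emit:
jog_arm([
  [0.05,0.3,0,0,0,0,0.8],
  [0.05,0.6,0,0,0,0,0.8],
  [0.05,0.93,0,0,0,0,0.8],
  [0.05,0.93,0,0,0,0,0.8],
  [0.05,0.93,0,0,0,0,0.8],
])

```text
clock: 6.2
eef_pos: [513.6, 62.7, 130.6]
eef_rot: [-3.141, -0.0, 2.919]
wrist_force: [0.2, -0.8, -0.8]
finger_gap: 37.0
finger_force: 12.0
```

```bash
python3 - <<'E'
from h import *
c,E=snap("top"); d,F=snap("scene")
a=cv2.resize(c["frame"][120:250,170:300],(520,520)); b=cv2.resize(d["frame"][150:260,190:320],None,fx=2.15,fy=2.15)
o=np.zeros((520,800,3),np.uint8); o[:,:520]=a; b=b[:520,:280]; o[:b.shape[0],520:520+b.shape[1]]=b
cv2.imwrite("pics/m1.png",cv2.cvtColor(o,cv2.COLOR_RGB2BGR)); 
for X in((469,73,50),(515,62.5,14)): print(proj(c,X,E))
E
```

```text
[224.0431683  232.07622801]
[229.1707429 216.9234331]
```

View pics/m1.png

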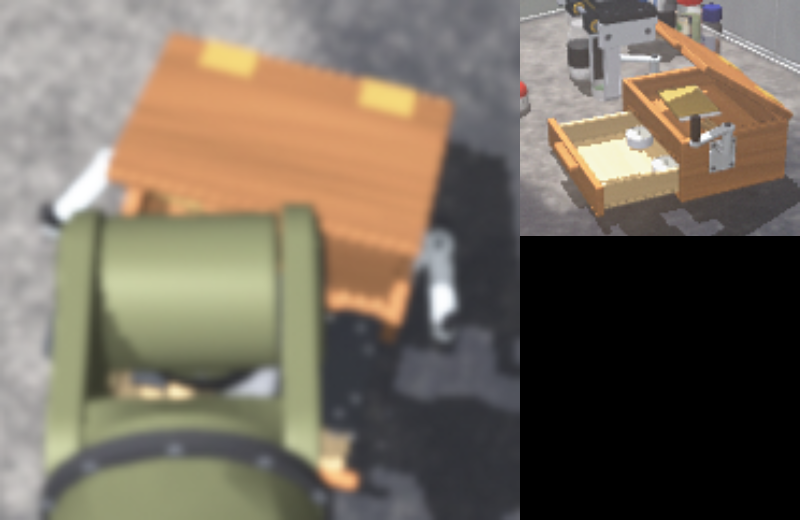

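The picture shows the arm over the open drawer with the lid and clamps undisturbed. Next I lower the tea light.

Emit:
jog_arm([
  [0,0,-0.25,0,0,0,0.8],
  [0,0,-0.5,0,0,0,0.8],
  [0,0,-0.7,0,0,0,0.8],
  [0,0,-0.8,0,0,0,0.8],
  [0,0,-0.85,0,0,0,0.8],
  [0,0,-0.85,0,0,0,0.8],
])

```text
clock: 6.8
eef_pos: [513.2, 60.4, 27.7]
eef_rot: [-3.141, -0.002, 2.914]
wrist_force: [0.3, 0.2, -0.4]
finger_gap: 37.1
finger_force: 12.0
```

Emit:
jog_arm([
  [0,0,-0.01,0,0,0,0.8],
  [0,0,-0.02,0,0,0,0.8],
  [0,0,-0.025,0,0,0,0.8],
  [0,0,-0.025,0,0,0,0.8],
])

```text
clock: 7.13
eef_pos: [513.9, 61.5, 26.2]
eef_rot: [3.141, 0.001, 2.916]
wrist_force: [-0.4, -1.2, -0.8]
finger_gap: 36.9
finger_force: 12.0
```

Emit:
jog_arm([
  [0,0,-0.01,0,0,0,0.8],
  [0,0,-0.01,0,0,0,0.8],
  [0,0,-0.01,0,0,0,0.36],
  [0,0,-0.01,0,0,0,0.36],
  [0,0,-0.01,0,0,0,0.36],
  [0,0,-0.01,0,0,0,0.36],
  [0,0,-0.01,0,0,0,0.36],
  [0,0,-0.01,0,0,0,0.36],
])

```text
clock: 7.8
eef_pos: [513.5, 61.6, 24.4]
eef_rot: [-3.142, -0.0, 2.916]
wrist_force: [0.2, 0.8, 0.3]
finger_gap: 60.1
finger_force: 0.0
```

Emit:
jog_arm([
  [0,0,0.2,0,0,0,0.36],
  [0,0,0.5,0,0,0,0.36],
  [0,0,0.8,0,0,0,0.36],
  [0,0,0.9,0,0,0,0.36],
  [0,0,0.9,0,0,0,0.36],
])

```text
clock: 8.22
eef_pos: [515.0, 61.7, 135.9]
eef_rot: [3.14, 0.006, 2.916]
wrist_force: [-0.4, -0.3, 0.3]
finger_gap: 60.0
finger_force: 0.0
```

Emit:
jog_arm([
  [-0.25,0.06,0,0,0,0,0.36],
  [-0.5,0.11,0,0,0,0,0.36],
  [-0.8,0.18,0,0,0,0,0.36],
  [-0.97,0.22,0,0,0,0,0.36],
  [-0.97,0.22,0,0,0,0,1],
])

```text
clock: 8.63
eef_pos: [393.7, 88.6, 131.3]
eef_rot: [-3.141, -0.002, 2.917]
wrist_force: [-0.8, -1.2, -0.1]
finger_gap: 56.3
finger_force: 0.0
```

```bash
python3 - <<'E'
from h import *
c,E=snap("wrist"); d,F=snap("scene")
a=c["frame"][200:384,100:400]; a=cv2.resize(a,None,fx=1.5,fy=1.5); b=cv2.resize(d["frame"][150:260,190:320],None,fx=2.6,fy=2.6)
o=np.zeros((290,800,3),np.uint8); o[:a.shape[0],:450]=a; o[:b.shape[0],455:455+b.shape[1]]=b
cv2.imwrite("pics/m2.png",cv2.cvtColor(o,cv2.COLOR_RGB2BGR)); 
E
```

```text
(no output)
```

View pics/m2.png

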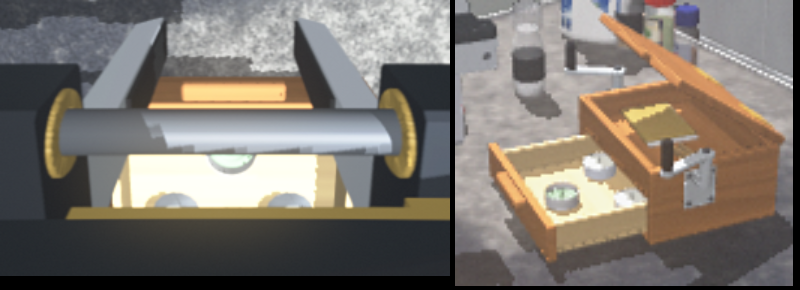

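The tea light stands flat in the drawer, seen at (232,157) and (563,195) in the picture. Next I tilt and lower the closed fingers in front of the pull tab.

Emit:
jog_arm([
  [0,0.01,-0.25,-0.014,-0.06,0,1],
  [0,0.01,-0.5,-0.028,-0.12,0,1],
  [0,0.01,-0.7,-0.043,-0.186,0,1],
  [0,0.01,-0.77,-0.043,-0.186,0,1],
  [0,0.01,-0.77,-0.043,-0.186,0,1],
])

```text
clock: 9.15
eef_pos: [396.2, 89.0, 38.2]
eef_rot: [-3.138, 0.294, 2.917]
wrist_force: [0.0, 1.0, 1.5]
finger_gap: 15.8
finger_force: 0.0
```

Emit:
jog_arm([
  [0.12,-0.03,0,0,0,0,1],
  [0.24,-0.06,0,0,0,0,1],
  [0.36,-0.08,0,0,0,0,1],
  [0.44,-0.1,0,0,0,0,1],
  [0.52,-0.12,0,0,0,0,1],
  [0.6,-0.14,0,0,0,0,1],
  [0.68,-0.155,0,0,0,0,1],
  [0.76,-0.174,0,0,0,0,1],
])

```text
clock: 9.82
eef_pos: [489.2, 68.1, 40.2]
eef_rot: [-3.141, 0.299, 2.916]
wrist_force: [-2.8, 0.0, 1.3]
finger_gap: 0.1
finger_force: 0.8
```

Emit:
jog_arm([
  [0.08,-0.02,0,0,0,0,1],
  [0.16,-0.04,0,0,0,0,1],
  [0.24,-0.055,0,0,0,0,1],
  [0.32,-0.073,0,0,0,0,1],
  [0.38,-0.09,0,0,0,0,1],
  [0.42,-0.1,0,0,0,0,1],
])

```text
clock: 10.32
eef_pos: [539.7, 56.2, 40.0]
eef_rot: [-3.141, 0.3, 2.915]
wrist_force: [-1.2, 1.7, -0.2]
finger_gap: 0.6
finger_force: 0.8
```

Emit:
jog_arm([
  [0.03,-0.007,0,0,0,0,1],
  [0.05,-0.011,0,0,0,0,1],
  [0.05,-0.011,0,0,0,0,1],
])

```text
clock: 10.57
eef_pos: [543.0, 55.2, 39.0]
eef_rot: [-3.14, 0.295, 2.916]
wrist_force: [-12.4, 3.1, 3.3]
finger_gap: 0.6
finger_force: 5.8
```

Emit:
jog_arm([
  [0.015,-0.004,0,0,0,0,1],
  [0.015,-0.004,0,0,0,0,1],
  [0.015,-0.004,0,0,0,0,1],
])

```text
clock: 10.82
eef_pos: [543.3, 54.9, 38.4]
eef_rot: [-3.139, 0.292, 2.916]
wrist_force: [-22.1, 6.0, 6.7]
finger_gap: 0.2
finger_force: 9.9
```

Emit:
jog_arm([
  [-0.2,0.05,0,0,0,0,1],
  [-0.5,0.11,0,0,0,0,1],
  [-0.7,0.16,0.1,0.043,0.186,0,1],
  [-0.7,0.16,0.4,0.043,0.186,0,1],
  [-0.7,0.16,0.7,0.043,0.186,0,1],
  [-0.7,0.16,1,0.043,0.186,0,1],
  [-0.7,0.16,1,0.043,0.186,0,1],
])

```text
clock: 11.4
eef_pos: [465.8, 73.8, 167.0]
eef_rot: [3.138, 0.01, 2.915]
wrist_force: [0.1, 0.1, 0.4]
finger_gap: 0.4
finger_force: 0.0
```

```bash
python3 - <<'E'
from h import *
c,E=snap("top"); d,F=snap("scene")
a=cv2.resize(c["frame"][120:250,170:300],(360,360)); b=cv2.resize(d["frame"][150:260,190:320],None,fx=3.3,fy=3.3)
o=np.zeros((370,800,3),np.uint8); o[:360,:360]=a; o[:b.shape[0],365:365+b.shape[1]]=b
cv2.imwrite("pics/m3.png",cv2.cvtColor(o,cv2.COLOR_RGB2BGR)); print(manip.read_state()["eef_pos"])
E
```

```text
[463.24767798  73.72073416 161.17890175]
```

View pics/m3.png

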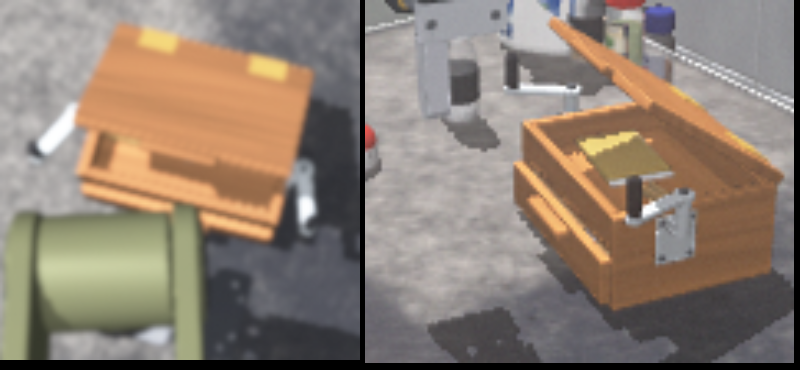

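The picture shows the drawer home, the lid still open with its free edge high at the front, and both clamps open. Next I close the lid from above.

Emit:
jog_arm([
  [0,0,0.25,0,0,0,1],
  [0.1,-0.02,0.5,0,0,0,1],
  [0.4,-0.09,0.52,0,0,0,1],
  [0.66,-0.15,0.52,0,0,0,1],
  [0.66,-0.15,0.52,0,0,0,1],
])

```text
clock: 11.92
eef_pos: [544.6, 54.6, 220.2]
eef_rot: [-3.141, -0.002, 2.915]
wrist_force: [-1.7, -0.1, -0.7]
finger_gap: 0.6
finger_force: 0.0
```

Emit:
jog_arm([
  [0.3,-0.07,0,0,0,0,1],
  [0.6,-0.13,0,0,0,0,1],
  [0.66,-0.14,0,0,0,0,1],
  [0.66,-0.14,0,0,0,0,1],
])

```text
clock: 12.25
eef_pos: [621.4, 38.5, 219.6]
eef_rot: [-3.141, -0.004, 2.915]
wrist_force: [-0.5, -0.3, -0.5]
finger_gap: 0.7
finger_force: 0.0
```

Emit:
jog_arm([
  [0,0,-0.1,0,0,0,1],
  [0,0,-0.2,0,0,0,1],
  [0,0,-0.3,0,0,0,1],
  [0,0,-0.36,0,0,0,1],
  [0,0,-0.42,0,0,0,1],
  [0,0,-0.48,0,0,0,1],
])

```text
clock: 12.75
eef_pos: [620.7, 39.1, 164.4]
eef_rot: [3.142, 0.0, 2.916]
wrist_force: [-0.2, -0.5, 0.9]
finger_gap: 0.7
finger_force: 0.6
```

Emit:
jog_arm([
  [0,0,-0.06,0,0,0,1],
  [0,0,-0.12,0,0,0,1],
  [0,0,-0.18,0,0,0,1],
  [0,0,-0.24,0,0,0,1],
  [0,0,-0.3,0,0,0,1],
  [0,0,-0.36,0,0,0,1],
  [0,0,-0.41,0,0,0,1],
  [0,0,-0.44,0,0,0,1],
])

```text
clock: 13.42
eef_pos: [620.7, 38.9, 110.9]
eef_rot: [-3.141, -0.001, 2.916]
wrist_force: [-0.9, 0.1, 1.1]
finger_gap: 0.2
finger_force: 0.6
```

Emit:
jog_arm([
  [0,0,-0.015,0,0,0,1],
  [0,0,-0.03,0,0,0,1],
  [0,0,-0.03,0,0,0,1],
])

```text
clock: 13.67
eef_pos: [621.0, 38.9, 108.2]
eef_rot: [-3.142, -0.0, 2.916]
wrist_force: [-0.5, -0.2, 0.1]
finger_gap: 0.5
finger_force: 0.0
```

Emit:
jog_arm([
  [0,0,-0.015,0,0,0,1],
  [0,0,-0.03,0,0,0,1],
  [0,0,-0.03,0,0,0,1],
])

```text
clock: 13.92
eef_pos: [621.3, 38.9, 106.2]
eef_rot: [3.141, 0.001, 2.916]
wrist_force: [-4.8, -0.8, 11.1]
finger_gap: 0.4
finger_force: 5.3
```

```bash
python3 - <<'E'
from h import *
c,E=snap("top"); d,F=snap("scene")
a=cv2.resize(c["frame"][120:250,170:300],(360,360)); b=cv2.resize(d["frame"][150:260,190:320],None,fx=3.3,fy=3.3)
o=np.zeros((370,800,3),np.uint8); o[:360,:360]=a; o[:b.shape[0],365:365+b.shape[1]]=b
cv2.imwrite("pics/m4.png",cv2.cvtColor(o,cv2.COLOR_RGB2BGR)); print(manip.read_state()["eef_pos"],manip.read_state()["wrist_force"])
E
```

```text
[621.26218056  38.98931863 106.20082955] [-3.62614618  0.09893366 11.50421587]
```

View pics/m4.png

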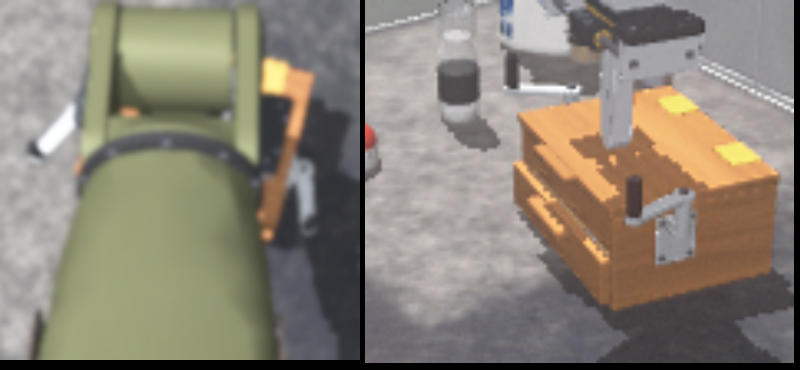

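The picture shows the lid flat shut with the fingers pressing on it (11 N upward at z 106, as expected), the drawer home and both clamps still open. Next I work out the clamp arcs.

```bash
cat > arc.py <<'E'
import numpy as np
np.set_printoptions(precision=3,suppress=True)
C=np.array([646.6,33.3]);X=np.array([.975,-.223]);Y=np.array([.223,.975])
def W(s,a,r=55): # s=-1 right,+1 left
    return C+(-15.8-r*np.cos(a))*X+s*(113-r*np.sin(a))*Y
for s in(-1,1):
    A=np.concatenate([[-.92],np.linspace(-.7,1.4,15)]); P=np.array([W(s,a) for a in A])
    print(s,"start",P[0],"end",P[-1]); print((P[1:9]-P[0])/120); print((P[9:]-P[8])/120)
E
python3 arc.py
```

```text
-1 start [ 563.751 -108.585] end [608.968 -18.422]
[[-0.056  0.084]
 [-0.082  0.147]
 [-0.099  0.214]
 [-0.106  0.282]
 [-0.103  0.351]
 [-0.089  0.418]
 [-0.066  0.483]
 [-0.033  0.543]]
[[0.042 0.055]
 [0.091 0.103]
 [0.147 0.143]
 [0.208 0.174]
 [0.273 0.195]
 [0.341 0.207]
 [0.41  0.209]]
1 start [633.665 197.093] end [635.193  96.238]
[[-0.087 -0.051]
 [-0.138 -0.097]
 [-0.182 -0.149]
 [-0.218 -0.208]
 [-0.245 -0.271]
 [-0.262 -0.338]
 [-0.269 -0.406]
 [-0.265 -0.475]]
[[ 0.014 -0.067]
 [ 0.037 -0.132]
 [ 0.07  -0.192]
 [ 0.112 -0.247]
 [ 0.161 -0.295]
 [ 0.217 -0.335]
 [ 0.278 -0.366]]
```

Emit:
jog_arm([
  [0,0,0.3,0,0,0,1],
  [0,0,0.6,0,0,0,1],
  [0,0,0.8,0,0,0,1],
  [0,0,0.8,0,0,0,1],
])

```text
clock: 14.35
eef_pos: [622.8, 39.0, 206.9]
eef_rot: [3.14, 0.009, 2.916]
wrist_force: [0.8, 0.1, 0.4]
finger_gap: 0.5
finger_force: 0.0
```

Emit:
jog_arm([
  [-0.24,-0.3,0,0,0,0,1],
  [-0.24,-0.61,0,0,0,0,1],
  [-0.24,-0.61,0,0,0,0,1],
])

```text
clock: 14.6
eef_pos: [591.1, -39.2, 200.4]
eef_rot: [-3.14, -0.0, 2.912]
wrist_force: [0.3, -0.8, 1.2]
finger_gap: 0.6
finger_force: 0.0
```

Emit:
jog_arm([
  [-0.24,-0.3,0,0,0,0,1],
  [-0.24,-0.61,0,0,0,0,1],
  [-0.24,-0.61,0,0,0,0,1],
  [-0.24,-0.61,0,0,0,0,1],
])

```text
clock: 14.93
eef_pos: [563.1, -108.9, 200.5]
eef_rot: [3.142, -0.0, 2.913]
wrist_force: [0.1, 0.2, -0.6]
finger_gap: 0.6
finger_force: 0.0
```

Emit:
jog_arm([
  [0,0,-0.2,0,0,0,1],
  [0,0,-0.4,0,0,0,1],
  [0,0,-0.6,0,0,0,1],
  [0,0,-0.66,0,0,0,1],
  [0,0,-0.66,0,0,0,1],
])

```text
clock: 15.35
eef_pos: [562.8, -106.3, 119.8]
eef_rot: [3.141, -0.004, 2.917]
wrist_force: [-0.5, -0.2, 0.5]
finger_gap: 0.3
finger_force: 0.0
```

Emit:
jog_arm([
  [-0.055,0.085,0,0,0,0,1],
  [-0.08,0.145,0,0,0,0,1],
  [-0.1,0.215,0,0,0,0,1],
  [-0.105,0.28,0,0,0,0,1],
  [-0.105,0.35,0,0,0,0,1],
  [-0.09,0.42,0,0,0,0,1],
  [-0.065,0.485,0,0,0,0,1],
  [-0.035,0.545,0,0,0,0,1],
])

```text
clock: 16.02
eef_pos: [559.6, -41.3, 121.8]
eef_rot: [-3.141, 0.001, 2.916]
wrist_force: [1.9, -4.3, -0.2]
finger_gap: 0.3
finger_force: 1.5
```

Emit:
jog_arm([
  [0.04,0.055,0,0,0,0,1],
  [0.09,0.105,0,0,0,0,1],
  [0.145,0.145,0,0,0,0,1],
  [0.21,0.175,0,0,0,0,1],
  [0.275,0.195,0,0,0,0,1],
  [0.3,0.2,0,0,0,0,1],
  [0.3,0.2,0,0,0,0,1],
])

```text
clock: 16.6
eef_pos: [595.8, -18.0, 121.4]
eef_rot: [3.142, -0.0, 2.916]
wrist_force: [0.1, -1.1, -0.2]
finger_gap: 0.6
finger_force: 0.0
```

Emit:
jog_arm([
  [0.03,-0.007,0,0,0,0,1],
  [0.06,-0.014,0,0,0,0,1],
  [0.06,-0.014,0,0,0,0,1],
])

```text
clock: 16.85
eef_pos: [600.1, -19.1, 121.2]
eef_rot: [3.142, -0.008, 2.916]
wrist_force: [-21.3, 5.9, 9.5]
finger_gap: 0.8
finger_force: 10.9
```

Emit:
jog_arm([
  [0.02,-0.005,0,0,0,0,1],
  [0.03,-0.007,0,0,0,0,1],
  [0.03,-0.007,0,0,0,0,1],
])

```text
clock: 17.1
eef_pos: [601.1, -19.2, 121.0]
eef_rot: [-3.141, -0.014, 2.916]
wrist_force: [-42.3, 10.2, 20.8]
finger_gap: 0.5
finger_force: 22.2
```

Emit:
jog_arm([
  [-0.12,0.03,0,0,0,0,1],
  [-0.24,0.06,0,0,0,0,1],
  [-0.24,0.06,0.3,0,0,0,1],
  [-0.24,0.06,0.66,0,0,0,1],
  [-0.24,0.06,0.66,0,0,0,1],
  [-0.24,0.06,0.66,0,0,0,1],
])

```text
clock: 17.6
eef_pos: [578.2, -13.7, 203.5]
eef_rot: [3.141, 0.005, 2.915]
wrist_force: [-0.3, 0.1, -1.3]
finger_gap: 0.2
finger_force: 0.0
```

Emit:
jog_arm([
  [0.08,0.3,0,0,0,0,1],
  [0.16,0.6,0,0,0,0,1],
  [0.23,0.88,0,0,0,0,1],
  [0.23,0.88,0,0,0,0,1],
])

```text
clock: 17.93
eef_pos: [604.9, 96.9, 199.1]
eef_rot: [3.141, -0.002, 2.919]
wrist_force: [-0.2, 0.6, 0.2]
finger_gap: 0.1
finger_force: 0.0
```

Emit:
jog_arm([
  [0.08,0.3,0,0,0,0,1],
  [0.16,0.6,0,0,0,0,1],
  [0.23,0.88,0,0,0,0,1],
  [0.23,0.88,0,0,0,0,1],
  [0.23,0.88,0,0,0,0,1],
])

```text
clock: 18.35
eef_pos: [632.0, 198.8, 198.9]
eef_rot: [-3.14, -0.002, 2.918]
wrist_force: [0.6, -1.7, 0.0]
finger_gap: 0.1
finger_force: 0.0
```

```bash
python3 - <<'E'
from h import *
from arc import W
st=manip.read_state(); print(st["eef_pos"],st["joints"])
d,F=snap("scene")
g=cv2.cvtColor(d["frame"],cv2.COLOR_RGB2GRAY)
for s,a in((-1,np.pi/2),(1,-.36),(-1,-.31)):
    X=np.append(W(s,a),122); p=proj(d,X,F); u,v=p.round().astype(int); print(s,p); print(g[v-10:v+11:2,u-9:u+10:2])
E
```

```text
-1 start [ 563.751 -108.585] end [608.968 -18.422]
[[-0.056  0.084]
 [-0.082  0.147]
 [-0.099  0.214]
 [-0.106  0.282]
 [-0.103  0.351]
 [-0.089  0.418]
 [-0.066  0.483]
 [-0.033  0.543]]
[[0.042 0.055]
 [0.091 0.103]
 [0.147 0.143]
 [0.208 0.174]
 [0.273 0.195]
 [0.341 0.207]
 [0.41  0.209]]
1 start [633.665 197.093] end [635.193  96.238]
[[-0.087 -0.051]
 [-0.138 -0.097]
 [-0.182 -0.149]
 [-0.218 -0.208]
 [-0.245 -0.271]
 [-0.262 -0.338]
 [-0.269 -0.406]
 [-0.265 -0.475]]
[[ 0.014 -0.067]
 [ 0.037 -0.132]
 [ 0.07  -0.192]
 [ 0.112 -0.247]
 [ 0.161 -0.295]
 [ 0.217 -0.335]
 [ 0.278 -0.366]]
[632.034 198.823 198.851] [ 0.25   0.568  1.175 -0.     1.4   -1.097]
-1 [278.346 194.339]
[[193 191 192 189 190 183 181 193 196 172]
 [189 193 193 192 191 189 185 184 184 184]
 [184 186 191 202 115 194 191 187 184 181]
 [190 187 190 101  65  86 196 191 186 184]
 [189 191 187 102  66 113 195 193 193 186]
 [108 190 193 105  63 114 190 195 194 190]
 [114 107 189 108  61 116 188 189 190 194]
 [112 114 113  69  67 113 196 191 189 189]
 [110 112 113 134 101 161 114 129 128 190]
 [116 109 109 110 165 1
[... 352 characters left out ...]
168 116  64 101 170 114 100 103]
 [168 169 165 166  57 127 160 167 158 160]
 [184 196 184 164 155 147 151 156 155 157]
 [174 178 179 179 178 167 166 169 172 178]
 [169 162 175 182 188 178 167 177 177 147]]
-1 [272.565 209.476]
[[110 113 110 111 115 125  55  55 130 128]
 [109 110 115 112 111 122 163 161 164 115]
 [116 112 108 116 111 111 107 159 164 160]
 [115 118 112 110 117 112 111 105 154 154]
 [113 114 116 109 112 116 115 113 113 196]
 [113 113 113 114 109 112 116 113 112 118]
 [111 113 113 112 120 119 105 110 104  97]
 [122 105 103 102 101 101  98 105 117 104]
 [110  98 102 120 106 107 105  98 125 172]
 [ 97 109 104 103 104 104 100 142  83 132]
 [ 99 105 100  98 102 103 102 136 139 153]]
```

Emit:
jog_arm([
  [0.01,0,-0.2,0,0,0,1],
  [0.01,0,-0.4,0,0,0,1],
  [0.01,0,-0.6,0,0,0,1],
  [0.01,0,-0.65,0,0,0,1],
  [0.01,0,-0.65,0,0,0,1],
])

```text
clock: 18.82
eef_pos: [632.8, 196.4, 121.0]
eef_rot: [-3.14, -0.003, 2.914]
wrist_force: [-0.1, 0.3, -0.1]
finger_gap: 0.7
finger_force: 0.0
```

Emit:
jog_arm([
  [-0.085,-0.05,0,0,0,0,1],
  [-0.14,-0.1,0,0,0,0,1],
  [-0.18,-0.15,0,0,0,0,1],
  [-0.22,-0.21,0,0,0,0,1],
  [-0.245,-0.27,0,0,0,0,1],
  [-0.26,-0.34,0,0,0,0,1],
  [-0.27,-0.405,0,0,0,0,1],
  [-0.265,-0.475,0,0,0,0,1],
])

```text
clock: 19.48
eef_pos: [601.9, 140.1, 123.1]
eef_rot: [3.141, 0.001, 2.916]
wrist_force: [1.6, 2.7, 0.4]
finger_gap: 0.7
finger_force: 1.3
```

Emit:
jog_arm([
  [0.015,-0.065,0,0,0,0,1],
  [0.035,-0.13,0,0,0,0,1],
  [0.07,-0.19,0,0,0,0,1],
  [0.11,-0.245,0,0,0,0,1],
  [0.16,-0.295,0,0,0,0,1],
  [0.2,-0.32,0,0,0,0,1],
  [0.2,-0.32,0,0,0,0,1],
])

```text
clock: 20.07
eef_pos: [626.4, 101.7, 122.5]
eef_rot: [-3.141, -0.001, 2.915]
wrist_force: [-0.2, -0.3, -0.4]
finger_gap: 0.7
finger_force: 0.0
```

Emit:
jog_arm([
  [0.03,-0.007,0,0,0,0,1],
  [0.06,-0.014,0,0,0,0,1],
  [0.06,-0.014,0,0,0,0,1],
])

```text
clock: 20.32
eef_pos: [628.5, 101.4, 122.2]
eef_rot: [-3.138, -0.013, 2.916]
wrist_force: [-40.6, 0.8, 17.1]
finger_gap: 0.3
finger_force: 20.1
```

At the stop. I back off, lift and check.

Emit:
jog_arm([
  [-0.12,0.03,0,0,0,0,1],
  [-0.24,0.06,0,0,0,0,1],
  [-0.24,0.06,0.3,0,0,0,1],
  [-0.5,0.12,0.66,0,0,0,1],
  [-0.8,0.18,0.66,0,0,0,1],
  [-1,0.2,0.66,0,0,0,1],
])

```text
clock: 20.82
eef_pos: [511.9, 125.6, 204.6]
eef_rot: [3.14, 0.004, 2.916]
wrist_force: [0.2, 0.7, 0.4]
finger_gap: 0.8
finger_force: 0.0
```

Emit:
jog_arm([
  [-0.3,0,0,0,0,0,1],
  [-0.6,0,0,0,0,0,1],
  [-0.9,0,0,0,0,0,1],
  [-0.9,0,0,0,0,0,1],
])

```text
clock: 21.15
eef_pos: [400.5, 124.9, 202.0]
eef_rot: [-3.141, -0.001, 2.917]
wrist_force: [-0.8, 0.3, -0.7]
finger_gap: 0.5
finger_force: 0.0
```

```bash
python3 - <<'E' | grep -v '^\[\?\[ \?-\?0\.\|^ \[[- ]0\.'
from h import *
from arc import W,C,X as ex,Y as ey
d,F=snap("scene"); c,E=snap("top")
g=cv2.cvtColor(d["frame"],cv2.COLOR_RGB2GRAY)
for s in(-1,1):
    p=proj(d,np.append(W(s,np.pi/2),122),F); u,v=p.round().astype(int); print(s,p); print(g[v-10:v+11:2,u-9:u+10:2])
# wood mask, chest region extents in the top view vs the expected lid-shut outline (incl. tab)
h=cv2.cvtColor(c["frame"],cv2.COLOR_RGB2HSV); m=((h[...,0]<18)&(h[...,1]>110)).astype(np.uint8); m[:125]=0;m[250:]=0;m[:,:180]=0;m[:,300:]=0
x=cv2.findNonZero(m); print("mask bbox",cv2.boundingRect(x))
for lx,ly,z in((79,100,98),(79,-100,98),(-75,100,98),(-75,-100,98),(-87,98,50),(-87,-98,50)): print(lx,ly,proj(c,np.append(C+lx*ex+ly*ey,z),E))
# bystanders
for p0 in((133,217),): pass
r=((h[...,0]<8)&(h[...,1]>160)&(h[...,2]>120)).astype(np.uint8)[195:240,110:160]; print("timer",cv2.connectedComponentsWithStats(r)[3][1:]+[110,195])
print(manip.read_state()["wrist_force"],manip.read_state()["eef_pos"])
E
```

```text
-1 start [ 563.751 -108.585] end [608.968 -18.422]
 [0.091 0.103]
 [0.147 0.143]
 [0.208 0.174]
 [0.273 0.195]
 [0.341 0.207]
 [0.41  0.209]]
1 start [633.665 197.093] end [635.193  96.238]
-1 [278.346 194.339]
[[192 189 189 187 187 181 179 192 193 171]
 [189 191 191 191 191 187 186 182 180 183]
 [182 186 191 199 124 192 190 186 183 182]
 [188 187 187 107  71  89 194 191 186 183]
 [186 191 187 106  69 114 193 193 190 184]
 [181 186 191 106  66 115 189 194 193 190]
 [184 182 185 105  69 115 186 188 191 192]
 [178 186 182  84  65 112 190 186 186 190]
 [174 180 185 181 102 160 191 188 188 188]
 [185 179 179 112 220 157 153 191 188 187]
 [180 186 180 182 109 217 249 247 193 188]]
1 [260.625 178.324]
[[113 128 133 129 121 101  94  81  88 143]
 [112 102 100 105 107 126 126  68  74 138]
 [106 104 106 107 105 108 150 150 145 138]
 [110 103 109  77  76 100 107 113 113 109]
 [ 92 255 104  72  67 154 155 163 104 102]
 [254 249 199  65  66 172 162 171 142 180]
 [127 253 250 116  65 190 191 187 185 185]
 [186 109 252 122  64 190 192 192 188 190]
 [177 177 108 126 110 155 185 189 194 191]
 [182 179 175 119 119 120 188 185 186 190]
 [178 179 179 179 119 110 121 188 185 184]]
mask bbox (198, 131, 85, 76)
79 100 [212.037 128.562]
79 -100 [283.27  146.357]
-75 100 [196.595 182.08 ]
-75 -100 [269.758 200.566]
-87 98 [198.461 190.013]
-87 -98 [267.002 207.357]
timer [[135.255 217.453]]
```

```bash
python3 -c "
from cell import manip
print(manip.sign_off())"
```

```text
the job is handed in; nothing more can be done
None
```

The job is handed in at about 21 s of the 72 s allowed. The tea light is in the drawer, the drawer and lid are shut, and both clamps are at their stops. The timer is where it was, and the arm never went near the mill or jar, though I did not re-measure those two. The sign-off returned no verdict.

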